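# Clip the long pepper mill into its counter rack

## Robot

A 7-joint arm with a two-finger parallel gripper is mounted at the origin on the work surface. World frame = base frame: x ahead of the robot, y to its left, z up, the work surface at z = 0. Lengths are in m, angles in rad, forces in N, time in s.
With the tool pointing down it reaches from about 0.4 to 0.85 m from the base axis. Payload 4.4 kg.
Tool frame: the origin (TCP) lies where the fingers leave the gripper's body, on its centre line; the fingertips stand 97 mm ahead of it and the grasp point (between the pads) lies 78 mm ahead of it; x points along the fingers, z is the direction in which the jaws open and shut, and the axes are right-handed (so a half turn about x gives the same grasp; the last joint's range is limited). The gripper opens to 94 mm and grips with 3 to 60 N. Pads are 16 mm wide; open, the fingers measure 119 mm over their backs; the gripper's body (75 mm by 177 mm) begins 78 mm behind the grasp point.
Start: joints at [1.197, 0.628, 0.038, 1.517, -0.027, 0.996, -0.02], TCP at [0.197, -0.619, 0.303] pointing down, gripper open.
Joint ranges: [-3.06, 3.06], [-0.37, 2.12], [-1.25, 1.32], [0.18, 2.47], [-1.1, 4.24], [0.23, 1.98], [-2.94, 2.94]. Speed limits (rad/s): [2.57, 2.57, 3.14, 3.14, 3.14, 3.14, 3.14].

## Interface

Orientations are given as a unit quaternion [x, y, z, w].
In Python, from station import status, snapshot, camera_params, finish_job gives the robot as it stands.
- The arm moves only by the tool jog_arm, never from a script. Its argument "motion" is a list that holds one entry, the list of rows, each a list of 7 numbers: the shift along the tool's x, y, z each as a share of 300 mm, from -1 to 1, then the turn, a rotation vector about the tool's x, y, z each as a share of 180 degrees, from -1 to 1, then the closure, from 0 (fully open) to 1 (shut). A call has 1 to 20 rows; each row is the pose to reach, as a shift and turn from the pose commanded when the call began, along the tool's axes at that moment, turning the shorter way round; what a row does not reach only later rows make up. A row lasts 1/12 s, in which the tool goes at most 41.7 mm and 7.16 degrees, less where a joint would pass 70% of its speed; a pose out of reach is approached as far as the arm can. A call with a number of a shift or a turn outside -1 to 1 is refused whole. A call with a gripper value outside its range is refused whole. The fingers move at their own pace and stop on an object; the grip force is fixed at half the most. Time passes only in rows, so rows that repeat a pose let the fingers close. It gives the time, the measured TCP pose, the force and the opening at its end, in the units of the state.
- status.read_state(): the state, without advancing time (a new reading comes with each control period).
- snapshot(name): name is "scene" or "top" or "wrist"; returns the picture (400x640x3 uint8, blue, green, red); there is no depth.
- camera_params(name): a dict with "fov_y" (degrees; the focal length in pixels is half the picture's height over the tangent of half this angle, whatever the lens; pixels are square), "cx", "cy" (the principal point, pixels), "world_to_cam" (4x4, takes a point from world to camera coordinates). Camera axes: x right, y down, z forward; pixel columns grow to the right and rows downward; lengths in m; the calibration is good to about 2 mm. A picture is of the moment at which its call begins: read the wrist's pose just before it. camera_params takes no time and is no camera call; for the wrist camera it gives the pose at the moment of the call.
- finish_job(): hands the job in, once; it reports no verdict.
The state is a dict: "t": time; "joint_positions": joint angles; "qvel": joint speeds; "tau": joint torques, N m; "ee_pos": TCP position; "ee_rot": TCP orientation; "contact_force": force on the tool from outside, world axes, zero at the start; "wrist_torque": the same for the moment, N m; "finger_gap": opening from 0.0 (shut) to 1.0 (fully open).
Only numpy, scipy, OpenCV 4.12 (cv2) and the standard library are available. Lean on these libraries where they do the work, as an engineer would, in place of code of your own. Each camera call takes 0.05 s, during which the arm holds its last target. There are 200 camera calls.

## Task

Take the long pepper mill that is lying on the counter, lay it along the little rack so that it spans both spring clips, about centred, and press it straight down until it has snapped fully home in both clips; then let go. Either end may point either way. Leave the short mill and the shaker where they are.

Things in the scene. Friction and masses are not known exactly. Their poses are not given: they have to be found in the camera images.
- long_mill: Long pepper mill lying on the counter: straight dark wooden tube, diameter 34 mm, 170 mm long, between two bright eight-sided metal caps (44 mm across flats, 25 mm long each); 220 mm overall, about 0.26 kg, ends alike. It lies on flats of its caps and does not roll. Origin on its axis at mid-length, 22 mm above the counter as it lies; x runs along the tube.
- seat (a point): Middle of the fixed clip rack, on the line of the mill's axis when home (x along it, z up), 66 mm above the counter. Two dark C-clips, open upward, 16 mm long, stand 55 mm either side along x on a base 170 x 90 x 6 mm; nothing between them. Flared mouths: 54 mm wide, tops 29 mm above this point; below, 26 mm necks spring apart. Snapping in takes a push of about 10 N; the caps do not fit.
- short_mill: A short pepper mill of the same make, to be left alone: same tube and caps, 34 mm and 44 mm across, but only 130 mm overall (too short to reach both clips). Lies on the counter; origin on its axis at mid-length, x along the tube.
- shaker: A squat steel shaker standing on the counter at the far side, 64 mm in diameter, 93 mm high, to be left alone. Origin at the centre of its underside, z up.
Not all that is in view belongs to the job. What is shaped like the long_mill but red is not meant.

How it is judged:
On the way:
1. the long mill is pressed home in both clips by the gripper (z of long_mill in the frame of seat between -0.006 and 0.006 m and x of long_mill in the frame of seat between -0.02 and 0.02 m and y of long_mill in the frame of seat between -0.01 and 0.01 m and angle between the x axis of long_mill and the x axis of seat, either way round below 0.175 rad and contact force between the fingers and long_mill above 0.5 N), for 0.1 s.
At the end, for the whole second after the job is handed in: The long mill lies at rest in both clips: its middle within 20 mm of the seat point along the rack, 10 mm across and 6 mm in height, its axis within 10 degrees of the clips' line (either way round) (z of long_mill in the frame of seat between -0.006 and 0.006 m and x of long_mill in the frame of seat between -0.02 and 0.02 m and y of long_mill in the frame of seat between -0.01 and 0.01 m and angle between the x axis of long_mill and the x axis of seat, either way round below 0.175 rad and linear speed of long_mill below 0.02 m/s); the robot touches nothing.
It fails at once if the short mill was moved more than 30 mm (distance of short_mill from where it was at the start of the episode above 0.03 m).
It fails at once if the shaker was moved more than 30 mm (distance of shaker from where it was at the start of the episode above 0.03 m).
It also fails if it takes over 35 s, if anything falls off the work surface, if the arm or the gripper's body presses on something with over 40 N, if the wrist force passes 120 N, or if a joint passes its speed limit or range.

## Working session

There is one attempt and no reset: what is moved stays moved. The work goes in short steps, Python scripts to look and compute and a tool call to move; the robot and the scene stay as the last step left them, time stands still between calls to the robot, and variables do not carry over. Pictures are saved under pics/ and viewed, about 8 in all and at most 12, crops included, and the job is handed in when it is done.

Besides the shell and the picture viewer there is one more tool, called after "Call:" as name(argument=value, ...) on one line, values as JSON. jog_arm: Moves the arm, as the interface text tells. Its arguments: {"type":"object","properties":{"motion":{"type":"array","items":{"type":"array","items":{"type":"array","items":{"type":"number"}}}}},"required":["motion"]}

```bash
mkdir -p pics; python3 - <<'E'
from station import status, snapshot, camera_params
import cv2
print(status.read_state())
for n in("scene","top"):
    cv2.imwrite(f"pics/{n}0.png",snapshot(n)); print(n,camera_params(n))
E
```

```text
{'t': 0.0, 'joint_positions': array([ 1.19720551,  0.62932465,  0.03843948,  1.5183273 , -0.02698478,
        0.99629663, -0.02000118]), 'qvel': array([-1.18904943e-03,  2.02065383e-03,  7.18553830e-04, -9.00414994e-05,
        9.80420082e-04,  1.66186072e-03, -1.43472193e-03]), 'tau': array([-8.12075941e-04, -5.49729645e+01,  1.14316821e+00, -1.86633039e+01,
       -5.22242615e-02,  2.37230421e-02,  1.42222957e-04]), 'ee_pos': array([ 0.1968063 , -0.61899782,  0.30178086]), 'ee_rot': array([ 0.41781734,  0.57126834, -0.41706938,  0.57020548]), 'contact_force': array([-0.05152353,  0.65774498,  0.22140423]), 'wrist_torque': array([-0.04248984, -0.02020455, -0.06475422]), 'finger_gap': 1.001105962481028}
scene {'fov_y': 56.2562645260932, 'cx': 322.34627001803227, 'cy': 203.3265807769979, 'world_to_cam': array([[ 0.39088388,  0.92028658,  0.01680456, -0.23855783],
       [ 0.75565888, -0.31042856, -0.57672677, -0.34401314],
       [-0.5255373 ,  0.23813171, -0.81676425,  1.20071636],
       [ 0.        ,  0.        ,  0.        ,  1.        ]])}
top {'fov_y': 57.8337020219722, 'cx': 321.13019383554433, 'cy': 202.19101357735977, 'world_to_cam': array([[ 0.00614115, -0.99997428, -0.00370353,  0.04387708],
       [-0.98160378, -0.00532147, -0.19085516,  0.55158694],
       [ 0.19083055,  0.00480747, -0.98161122,  1.03735051],
       [ 0.        ,  0.        ,  0.        ,  1.        ]])}
```

View pics/top0.png

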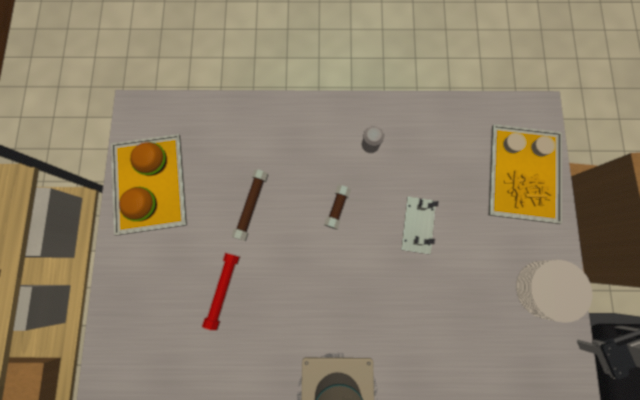

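View pics/scene0.png

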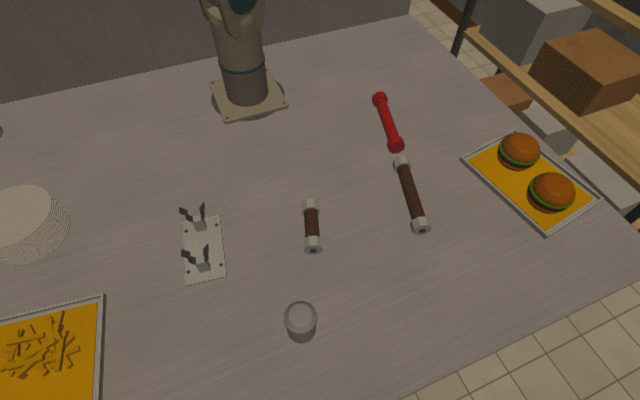

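Top view: the long brown mill has its caps at (260,175) and (240,235). The short mill is at (343,190)-(332,224), the red lookalike at (231,259)-(211,323), the rack at about (420,225) and the shaker at (373,138). The brown item at (250,205) is the one meant, since it isn't red and is about twice the short mill's length. I'll confirm this in an enlarged crop.

```bash
cat > h.py <<'E'
import numpy as np, cv2
from station import status, snapshot, camera_params
def ray(n,u,v,z,P=None):
    P=P or camera_params(n); f=200/np.tan(np.radians(P["fov_y"]/2)); T=np.array(P["world_to_cam"]); R=T[:3,:3]
    c=-R.T@T[:3,3]; d=R.T@np.array([(u-P["cx"])/f,(v-P["cy"])/f,1]); return c+d*(z-c[2])/d[2]
def proj(n,X,P=None):
    P=P or camera_params(n); f=200/np.tan(np.radians(P["fov_y"]/2)); q=(np.array(P["world_to_cam"])@np.append(X,1))[:3]
    return q[:2]/q[2]*f+[P["cx"],P["cy"]]
E
python3 - <<'E'
from h import *
t=cv2.imread("pics/top0.png"); s=cv2.imread("pics/scene0.png")
up=lambda a,k:cv2.resize(a,None,fx=k,fy=k,interpolation=cv2.INTER_CUBIC)
a=up(t[160:260,225:360],4);b=up(t[180:270,390:460],4)
im=np.zeros((400,800,3),np.uint8)
c=up(t[160:250,225:275],4); d=up(t[185:265,395:445],4); e=up(s[195:295,170:235],4)[:400]
x=0
for q in(c,d,e): im[:q.shape[0],x:x+q.shape[1]]=q; x+=q.shape[1]+5
cv2.imwrite("pics/c1.png",im)
for a,b in(((260,175),(417,226)),((240,235),(401,162)),((343,190),(313,248)),((332,224),(310,205)),):
    print(ray("top",*a,.03),ray("scene",*b,.03))
E
```

```text
[0.64136461 0.23874994 0.03      ] [0.64434349 0.23033861 0.03      ]
[0.45334286 0.2921162  0.03      ] [0.45262559 0.29693659 0.03      ]
[ 0.59466533 -0.02031481  0.03      ] [ 0.60432532 -0.02117937  0.03      ]
[0.48844121 0.01370511 0.03      ] [0.49066704 0.01718904 0.03      ]
```

View pics/c1.png

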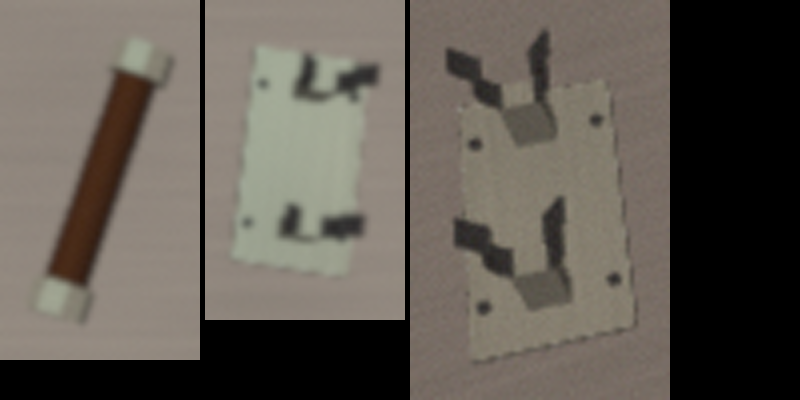

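The crop confirms it: a brown tube with two bright faceted caps, caps about 195 mm apart centre to centre. The rack's base corners are visible in both views.

```bash
python3 - <<'E'
from h import *
from scipy.spatial.transform import Rotation as R
C={"top":[(407.5,196.3),(435.5,202),(430.8,253.8),(401.8,250)],"scene":[(219.5,215.5),(182.5,221.3),(185.5,285),(226.3,276.3)]}
for n,c in C.items():
    p=np.array([ray(n,*q,.006) for q in c]); print(n,p[:,:2].round(4).tolist(),p.mean(0))
# top: clip axis check
t=np.array([ray("top",*q,.006) for q in C["top"]]); m=t.mean(0); ax=(t[0]+t[1]-t[2]-t[3]);ax/=np.linalg.norm(ax);print("axis yaw",np.degrees(np.arctan2(ax[1],ax[0])))
for s in(-.055,.055):
  for h in(.012,.066,.095): print(s,h,proj("top",[*(m+s*ax)[:2],h]).round(1))
# mill via full cap-extents centroid: brown tube mask
im=cv2.imread("pics/top0.png").astype(int)
w=im[160:250,225:275]; B,G,Rr=w[...,0],w[...,1],w[...,2]
mk=((Rr-B)>30).astype(np.uint8); ys,xs=np.nonzero(mk); r=cv2.minAreaRect(np.c_[xs,ys].astype(np.float32));print(r)
cx,cy=r[0]; cx+=225;cy+=160
print("mill ctr",ray("top",cx,cy,.026))
vx=cv2.fitLine(np.c_[xs,ys].astype(np.float32),2,0,.01,.01).ravel()
a=ray("top",cx+20*vx[0],cy+20*vx[1],.03)-ray("top",cx-20*vx[0],cy-20*vx[1],.03);print("yaw",np.degrees(np.arctan2(a[1],a[0])))
st=status.read_state();print(R.from_quat(st["ee_rot"]).as_matrix().round(3)); print(np.linalg.inv(camera_params("wrist")["world_to_cam"]).round(3), camera_params("wrist")["fov_y"])
E
```

```text
top [[0.5809, -0.2248], [0.5631, -0.312], [0.4016, -0.2889], [0.4126, -0.2008]] [ 0.4895468  -0.25663309  0.006     ]
scene [[0.4192, -0.1964], [0.4015, -0.284], [0.5701, -0.3099], [0.5843, -0.2222]] [ 0.49375859 -0.25311146  0.006     ]
axis yaw -8.13595740875066
-0.055 0.012 [417.7 242.6]
-0.055 0.066 [422.5 241.1]
-0.055 0.095 [425.2 240.2]
0.055 0.012 [421.1 207.6]
0.055 0.066 [426.  204.4]
0.055 0.095 [428.8 202.5]
((24.4622745513916, 44.15940856933594), (8.280162811279297, 53.13648223876953), 19.025606155395508)
mill ctr [0.54922173 0.26845609 0.026     ]
yaw -16.413559761652238
[[-0.     0.953  0.303]
 [ 0.002  0.303 -0.953]
 [-1.     0.    -0.002]]
[[ 0.304 -0.914 -0.268  0.274]
 [-0.953 -0.292 -0.084 -0.594]
 [-0.002  0.281 -0.96   0.386]
 [ 0.     0.     0.     1.   ]] 70.75492552037694
```

Call:
jog_arm(motion=[[[0,0.667,-0.82,-0.27,0,0,0],[0,0.667,-0.82,-0.27,0,0,0],[0,0.667,-0.82,-0.27,0,0,0],[0,0.667,-0.82,-0.27,0,0,0],[0,0.667,-0.82,-0.27,0,0,0],[0,0.667,-0.82,-0.27,0,0,0],[0,0.667,-0.82,-0.27,0,0,0],[0,0.667,-0.82,-0.27,0,0,0],[0,0.667,-0.82,-0.27,0,0,0]]])

```text
t: 0.85
ee_pos: [0.315, -0.3189, 0.3028]
ee_rot: [0.144, 0.693, -0.142, 0.692]
contact_force: [-0.2, 0.4, -0.1]
finger_gap: 1.0
```

```bash
cat >> h.py <<'E'
from scipy.spatial.transform import Rotation as R
def plan(x,y,z,yaw):
    "shares to bring the TCP to x,y,z, fingers down, tool y at yaw deg"
    s=status.read_state(); A=R.from_quat(s["ee_rot"]); c,n=np.cos(np.radians(yaw)),np.sin(np.radians(yaw))
    B=R.from_matrix(np.c_[[0,0,-1],[c,n,0],[n,-c,0]])
    print("t",s["t"],"pos",s["ee_pos"].round(4),"yaw",np.degrees(np.arctan2(*A.as_matrix()[[1,0],1])).round(2),"j",s["joint_positions"].round(2),"F",s["contact_force"].round(1),"gap",round(s["finger_gap"],3))
    print("shift",(A.inv().apply(np.array([x,y,z])-s["ee_pos"])/.3).round(3),"turn",((A.inv()*B).as_rotvec()/np.pi).round(3))
E
python3 -c "
from h import *
plan(.431,-.028,.3,114.6)
plan(.549,.268,.25,163.6)"
```

```text
t 0.85 pos [ 0.315  -0.3189  0.3028] yaw 66.72 j [ 0.91  0.35 -0.23  2.05  0.11  0.76  0.2 ] F [-0.2  0.4 -0.1] gap 1.0
shift [ 0.012  1.044 -0.028] turn [-0.266  0.    -0.001]
t 0.85 pos [ 0.315  -0.3189  0.3028] yaw 66.72 j [ 0.91  0.35 -0.23  2.05  0.11  0.76  0.2 ] F [-0.2  0.4 -0.1] gap 1.0
shift [ 0.182  2.105 -0.057] turn [-0.538  0.001 -0.001]
```

Call:
jog_arm(motion=[[[0,1,-0.03,-0.27,0,0,0],[0,1,-0.03,-0.27,0,0,0],[0,1,-0.03,-0.27,0,0,0],[0,1,-0.03,-0.27,0,0,0],[0,1,-0.03,-0.27,0,0,0],[0,1,-0.03,-0.27,0,0,0],[0,1,-0.03,-0.27,0,0,0],[0,1,-0.03,-0.27,0,0,0]]])

```text
t: 1.52
ee_pos: [0.4284, -0.0404, 0.3032]
ee_rot: [-0.155, 0.688, 0.157, 0.691]
contact_force: [0.1, -1.3, -0.9]
finger_gap: 0.996
```

```bash
python3 -c "
from h import *
plan(.549,.268,.28,163.6)"
```

```text
t 1.5167 pos [ 0.4284 -0.0404  0.3032] yaw 115.47 j [ 0.43  0.35 -0.52  2.09  0.25  0.76  0.2 ] F [ 0.1 -1.3 -0.9] gap 0.996
shift [0.083 0.755 0.805] turn [-0.267  0.002  0.   ]
```

Call:
jog_arm(motion=[[[0.08,0.755,0.8,-0.267,0,0,0],[0.08,0.755,0.8,-0.267,0,0,0],[0.08,0.755,0.8,-0.267,0,0,0],[0.08,0.755,0.8,-0.267,0,0,0],[0.08,0.755,0.8,-0.267,0,0,0],[0.08,0.755,0.8,-0.267,0,0,0],[0.08,0.755,0.8,-0.267,0,0,0],[0.08,0.755,0.8,-0.267,0,0,0],[0.08,0.755,0.8,-0.267,0,0,0],[0.08,0.755,0.8,-0.267,0,0,0]]])

```text
t: 2.35
ee_pos: [0.5485, 0.2616, 0.2775]
ee_rot: [-0.42, 0.569, 0.421, 0.568]
contact_force: [-0.6, -1.2, -0.2]
finger_gap: 1.0
```

```bash
python3 - <<'E'
from h import *
P=camera_params("wrist"); im=snapshot("wrist")
for X in ([.549,.268,.022],): print(proj("wrist",X,P))
plan(.549,.268,.1,163.6)
a=np.radians(-16.4)
for s in(-.11,-.085,.085,.11): print(s,proj("wrist",[.549+s*np.cos(a),.268+s*np.sin(a),.022],P).round(0))
np.save("w1.npy",P,allow_pickle=True)
cv2.imwrite("pics/w1.png",im)
E
```

```text
[325.58704421 188.54431423]
t 2.4 pos [0.5485 0.2594 0.2776] yaw 162.87 j [-0.08  0.67 -0.68  1.66  0.49  0.99  0.34] F [-0.8  0.2 -0.8] gap 1.0
shift [0.592 0.006 0.029] turn [-0.004 -0.001 -0.   ]
-0.11 [325.  94.]
-0.085 [325. 117.]
0.085 [326. 251.]
0.11 [326. 268.]
```

View pics/w1.png

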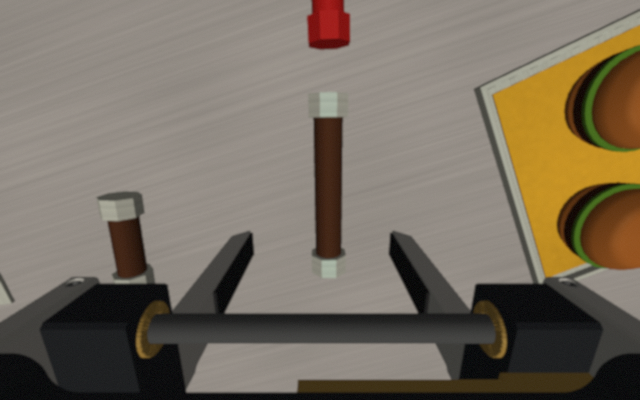

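The wrist view shows the mill's end faces at (328,93) and (327,269), against predictions of (325,94) and (326,268), so it agrees to about 2 mm. I'll descend partway, let the arm settle and re-check the lag.

Call:
jog_arm(motion=[[[0.33,0,0.03,-0.004,0,0,0],[0.33,0,0.03,-0.004,0,0,0],[0.33,0,0.03,-0.004,0,0,0],[0.33,0,0.03,-0.004,0,0,0],[0.33,0,0.03,-0.004,0,0,0],[0.33,0,0.03,-0.004,0,0,0]]])

```text
t: 2.9
ee_pos: [0.5521, 0.2679, 0.1813]
ee_rot: [-0.423, 0.566, 0.423, 0.567]
contact_force: [0.6, 0.3, 0.4]
finger_gap: 0.999
```

```bash
python3 -c "
from h import *
plan(.5495,.270,.104,163.6)"
```

```text
t 2.9 pos [0.5521 0.2679 0.1813] yaw 163.51 j [-0.14  0.79 -0.61  1.72  0.59  0.82  0.26] F [0.6 0.3 0.4] gap 0.999
shift [0.258 0.011 0.004] turn [-0.001  0.     0.001]
```

Call:
jog_arm(motion=[[[0.258,0.01,0.004,0,0,0,0],[0.258,0.01,0.004,0,0,0,0],[0.258,0.01,0.004,0,0,0,0],[0.258,0.01,0.004,0,0,0,0],[0.258,0.01,0.004,0,0,0,0],[0.258,0.01,0.004,0,0,0,1],[0.258,0.01,0.004,0,0,0,1],[0.258,0.01,0.004,0,0,0,1],[0.258,0.01,0.004,0,0,0,1],[0.258,0.01,0.004,0,0,0,1],[0.258,0.01,0.004,0,0,0,1],[0.258,0.01,0.004,0,0,0,1]]])

```text
t: 3.9
ee_pos: [0.5486, 0.2707, 0.1023]
ee_rot: [-0.424, 0.566, 0.424, 0.566]
contact_force: [-0.3, 0.3, 0.2]
finger_gap: 0.539
```

```bash
python3 -c "
from h import *
plan(.549,.268,.27,163.6)"
```

```text
t 3.9 pos [0.5486 0.2707 0.1023] yaw 163.61 j [-0.19  0.9  -0.53  1.76  0.68  0.68  0.19] F [-0.3  0.3  0.2] gap 0.539
shift [-0.559 -0.004 -0.008] turn [ 0. -0.  0.]
```

Call:
jog_arm(motion=[[[0,0,0,0,0,0,1],[0,0,0,0,0,0,1],[0,0,0,0,0,0,1],[0,0,0,0,0,0,1],[0,0,0,0,0,0,1],[0,0,0,0,0,0,1],[0,0,0,0,0,0,1],[0,0,0,0,0,0,1]]])

```text
t: 4.57
ee_pos: [0.5485, 0.2707, 0.1022]
ee_rot: [-0.424, 0.566, 0.424, 0.566]
contact_force: [-0.2, -0.6, -0.5]
finger_gap: 0.352
```

Call:
jog_arm(motion=[[[-0.05,0,0,0,0,0,1],[-0.15,0,0,0,0,0,1],[-0.25,0,0,0,0,0,1],[-0.35,0,0,0,0,0,1],[-0.45,0,0,0,0,0,1],[-0.53,0,0,0,0,0,1],[-0.56,0,0,0,0,0,1],[-0.56,0,0,0,0,0,1]]])

```text
t: 5.23
ee_pos: [0.5493, 0.2713, 0.2721]
ee_rot: [-0.424, 0.565, 0.423, 0.568]
contact_force: [0.2, 0.4, -3.0]
finger_gap: 0.358
```

```bash
python3 - <<'E'
from h import *
plan(.4915,-.255,.27,171.9)
P=camera_params("wrist"); im=snapshot("wrist"); cv2.imwrite("pics/w2.png",im)
s=status.read_state(); A=R.from_quat(s["ee_rot"])
for k in(-.11,-.085,0,.085,.11): print(k,proj("wrist",s["ee_pos"]+A.apply([.078,k,0]),P).round(1))
E
```

```text
t 5.2333 pos [0.5493 0.2713 0.2721] yaw 163.6 j [-0.1   0.69 -0.68  1.65  0.5   0.98  0.33] F [ 0.2  0.4 -3. ] gap 0.358
shift [ 0.003 -0.311 -1.737] turn [-0.046  0.001  0.001]
-0.11 [318.8 386.3]
-0.085 [318.7 359.7]
0 [318.5 253.4]
0.085 [318.2 114.6]
0.11 [318.1  65.2]
```

View pics/w2.png

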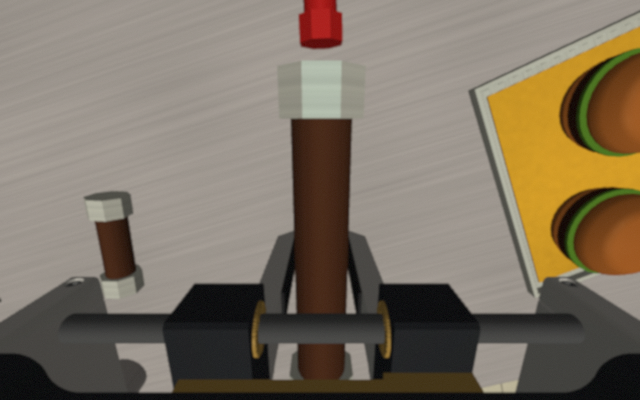

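The grasp is good: tube centred in the fingers at (320,250), cap edge at row 118. Now carrying it to the rack.

Call:
jog_arm(motion=[[[0,-0.02,-0.08,0,0,0,1],[0,-0.04,-0.2,0,0,0,1],[0,-0.155,-0.87,-0.023,0,0,1],[0,-0.155,-0.87,-0.023,0,0,1],[0,-0.155,-0.87,-0.023,0,0,1],[0,-0.155,-0.87,-0.023,0,0,1],[0,-0.155,-0.87,-0.023,0,0,1],[0,-0.155,-0.87,-0.023,0,0,1],[0,-0.155,-0.87,-0.023,0,0,1]]])

```text
t: 6.03
ee_pos: [0.5182, 0.0037, 0.268]
ee_rot: [-0.441, 0.553, 0.443, 0.55]
contact_force: [0.8, 1.5, -3.0]
finger_gap: 0.357
```

```bash
python3 -c "
from h import *
plan(.4915,-.255,.27,171.9)"
```

```text
t 6.0333 pos [0.5182 0.0037 0.268 ] yaw 167.41 j [ 0.43  0.58 -0.74  1.9   0.51  0.86  0.78] F [ 0.8  1.5 -3. ] gap 0.357
shift [-0.006 -0.101 -0.861] turn [-0.025 -0.001 -0.001]
```

Call:
jog_arm(motion=[[[0,-0.1,-0.86,-0.025,0,0,1],[0,-0.1,-0.86,-0.025,0,0,1],[0,-0.1,-0.86,-0.025,0,0,1],[0,-0.1,-0.86,-0.025,0,0,1],[0,-0.1,-0.86,-0.025,0,0,1],[0,-0.1,-0.86,-0.025,0,0,1],[0,-0.1,-0.86,-0.025,0,0,1],[0,-0.1,-0.86,-0.025,0,0,1],[0,-0.1,-0.86,-0.025,0,0,1],[0,-0.1,-0.86,-0.025,0,0,1]]])

```text
t: 6.87
ee_pos: [0.4947, -0.2485, 0.2697]
ee_rot: [-0.465, 0.531, 0.467, 0.532]
contact_force: [-0.2, 0.3, -4.1]
finger_gap: 0.352
```

```bash
python3 - <<'E'
from h import *
from scipy.optimize import brentq
plan(.4915,-.255,.27,171.9)
s=status.read_state(); P=camera_params("wrist"); im=snapshot("wrist"); cv2.imwrite("pics/w3.png",im)
A=R.from_quat(s["ee_rot"])
print("k of cap edge seen at row 118:",brentq(lambda k:proj("wrist",s["ee_pos"]+A.apply([.080-.017,k,0]),P)[1]-118,.03,.15))
a=np.radians(-8.1)
for u in(-.055,.055):
  for v in (-.027,.027): print(u,v,proj("wrist",[.4915+u*np.cos(a)-v*np.sin(a),-.255+u*np.sin(a)+v*np.cos(a),.095],P).round(1))
for u,v in((-.085,-.045),(-.085,.045),(.085,-.045),(.085,.045)): print("base",u,v,proj("wrist",[.4915+u*np.cos(a)-v*np.sin(a),-.255+u*np.sin(a)+v*np.cos(a),.006],P).round(1))
E
```

```text
t 6.8667 pos [ 0.4947 -0.2485  0.2697] yaw 172.46 j [ 0.91  0.64 -0.78  1.81  0.55  0.92  1.33] F [-0.2  0.3 -4.1] gap 0.352
shift [-0.001  0.008 -0.023] turn [ 0.003  0.001 -0.   ]
k of cap edge seen at row 118: 0.08360823825643489
-0.055 -0.027 [283.2 148.7]
-0.055 0.027 [342.7 149.3]
0.055 -0.027 [286.1 258.4]
0.055 0.027 [339.2 258.8]
base -0.085 -0.045 [276.7 115.4]
base -0.085 0.045 [353.  116.2]
base 0.085 -0.045 [281.  247.2]
base 0.085 0.045 [347.7 247.8]
```

View pics/w3.png

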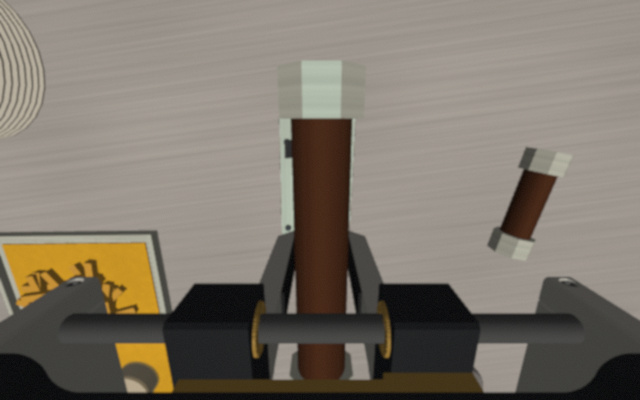

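The held mill is above the rack, and the rack's base edges show at columns about 280 and 354. I'll measure those edges numerically.

```bash
python3 - <<'E'
from h import *
im=cv2.imread("pics/w3.png"); P=camera_params("wrist")
for r in(125,135,165,180,195,210,225):
    g=im[r-2:r+3].mean(0); s=g[:,1]-g[:,2]  # green-red
    print(r,"L",s[270:294].round(0).astype(int).tolist(),"R",s[345:362].round(0).astype(int).tolist())
a=np.radians(-8.1)
for u in(-.08,-.05,-.02,.02,.05):
    print(u,[proj("wrist",[.4915+u*np.cos(a)-v*np.sin(a),-.255+u*np.sin(a)+v*np.cos(a),.006],P).round(1).tolist() for v in(-.045,.045)])
c=im[100:250,250:390]; cv2.imwrite("pics/c3.png",cv2.resize(c,None,fx=4,fy=4,interpolation=cv2.INTER_CUBIC))
E
```

```text
125 L [-7, -7, -7, -8, -7, -7, -7, -7, -5, 2, 7, 9, 9, 8, 9, 9, 9, 9, 9, 8, 4, 0, -10, -19] R [-24, -23, -22, -21, -20, -12, -2, 6, 7, 3, -3, -7, -7, -7, -7, -7, -7]
135 L [-7, -7, -7, -7, -7, -8, -7, -7, -5, 0, 6, 9, 9, 9, 9, 9, 9, 9, 9, 9, 7, 2, -5, -17] R [-24, -23, -22, -21, -18, -8, 1, 6, 6, 2, -4, -7, -7, -7, -6, -7, -7]
165 L [-7, -7, -7, -7, -7, -7, -7, -7, -6, -3, 4, 8, 9, 9, 10, 10, 10, 9, 10, 10, 9, 6, 0, -8] R [-23, -21, -22, -20, -9, 0, 4, 2, -3, -7, -7, -7, -7, -7, -7, -6, -7]
180 L [-7, -7, -7, -7, -7, -7, -8, -7, -7, -5, 0, 7, 10, 10, 10, 10, 10, 10, 11, 10, 11, 10, 7, 0] R [-22, -22, -21, -14, -1, 5, 5, 0, -5, -7, -7, -8, -8, -7, -7, -7, -7]
195 L [-7, -6, -7, -7, -7, -7, -7, -7, -8, -7, -3, 4, 9, 10, 10, 10, 10, 10, 11, 11, 11, 10, 6, 1] R [-22, -22, -20, -11, -1, 4, 1, -4, -7, -7, -7, -7, -7, -7, -7, -7, -8]
210 L [-7, -7, -7, -7, -7, -7, -7, -7, -7, -7, -3, 5, 10, 11, 11, 11, 12, 11, 11, 11, 11, 11, 9, 6] R [-22, -22, -15, -3, 2, 0, -5, -8, -7, -7, -7, -7, -7, -7, -7, -7, -7]
225 L [-7, -7, -7, -7, -7, -8, -7, -7, -7, -7, -5, 1, 7, 11, 11, 10, 8, 9, 8, 8, 9, 10, 10, 7] R [-22, -21, -14, -7, -6, -6, -7, -7, -7, -7, -8, -7, -7, -7, -7, -7, -8]
-0.08 [[277.0, 119.6], [352.9, 120.5]]
-0.05 [[277.8, 145.3], [351.8, 146.2]]
-0.02 [[278.6, 169.8], [350.8, 170.6]]
0.02 [[279.6, 200.7], [349.6, 201.4]]
0.05 [[280.2, 222.6], [348.7, 223.3]]
```

View pics/c3.png

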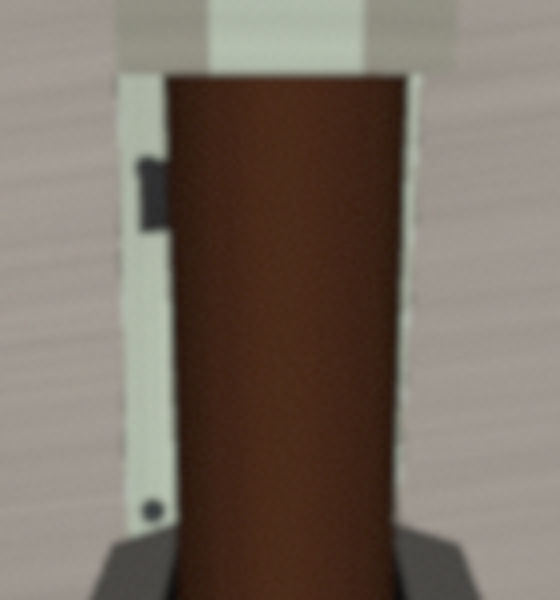

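Call:
jog_arm(motion=[[[0.1,0.008,-0.01,0.003,0,0,1],[0.2,0.008,-0.01,0.003,0,0,1],[0.22,0.008,-0.01,0.003,0,0,1],[0.22,0.008,-0.01,0.003,0,0,1],[0.22,0.008,-0.01,0.003,0,0,1],[0.22,0.008,-0.01,0.003,0,0,1],[0.22,0.008,-0.01,0.003,0,0,1]]])

```text
t: 7.5
ee_pos: [0.4925, -0.2537, 0.2059]
ee_rot: [-0.464, 0.534, 0.462, 0.535]
contact_force: [0.5, -0.1, -2.0]
finger_gap: 0.355
```

```bash
python3 - <<'E'
from h import *
plan(.4915,-.255,.146,171.9)
s=status.read_state(); P=camera_params("wrist"); w=snapshot("wrist"); A=R.from_quat(s["ee_rot"])
sc=snapshot("scene")
u,v=proj("scene",[.4915,-.255,.1]).astype(int)
up=lambda a,k:cv2.resize(a,None,fx=k,fy=k,interpolation=cv2.INTER_CUBIC)
L=up(w[90:240,250:390],2.6); S=up(sc[v-65:v+65,u-65:u+65],3)
im=np.zeros((400,800,3),np.uint8); im[:L.shape[0],:L.shape[1]]=L; im[:390,400:790]=S[:390,:390]
cv2.imwrite("pics/c4.png",im);print(u,v)
a=np.radians(-8.1)
for v in(-.027,.027): print("mouth",proj("wrist",[.4915-.055*np.cos(a)-v*np.sin(a),-.255-.055*np.sin(a)+v*np.cos(a),.095],P).round(1))
for z in(-.017,.017): print("tube",proj("wrist",s["ee_pos"]+A.apply([.080,.055,z]),P).round(1))
for z in(-.027,.027): print("mouth if centred",proj("wrist",s["ee_pos"]+A.apply([s["ee_pos"][2]-.095,.055,z]),P).round(1))
E
```

```text
t 7.5 pos [ 0.4925 -0.2537  0.2059] yaw 171.75 j [ 0.87  0.71 -0.7   1.87  0.64  0.79  1.25] F [ 0.5 -0.1 -2. ] gap 0.355
shift [ 0.2    0.003 -0.005] turn [-0.001 -0.     0.001]
191 226
mouth [278.9 160. ]
mouth [357.1 159.9]
tube [291.1 169.1]
tube [349.  169.1]
mouth if centred [281.2 161.6]
mouth if centred [359.2 161.6]
```

View pics/c4.png

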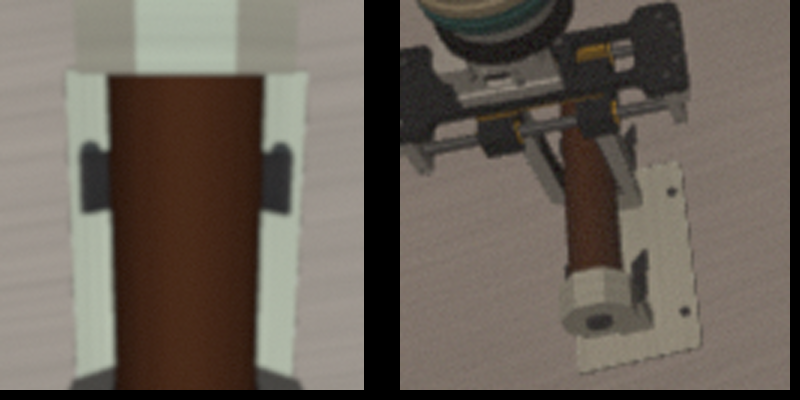

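Close up, the mouth edges are at 281 and 362 (centre 321.7) and the tube edges at 291.5 and 351 (centre 321.3), so it is centred within 0.5 mm. Now pressing down.

Call:
jog_arm(motion=[[[0.03,0.01,0,0,0,0,1],[0.06,0.01,0,0,0,0,1],[0.08,0.01,0,0,0,0,1],[0.1,0.01,0,0,0,0,1],[0.12,0.01,0,0,0,0,1],[0.14,0.01,0,0,0,0,1],[0.155,0.01,0,0,0,0,1],[0.17,0.01,0,0,0,0,1],[0.185,0.01,0,0,0,0,1],[0.2,0.01,0,0,0,0,1],[0.2,0.01,0,0,0,0,1],[0.2,0.01,0,0,0,0,1]]])

```text
t: 8.6
ee_pos: [0.4894, -0.2535, 0.1452]
ee_rot: [-0.464, 0.534, 0.462, 0.535]
contact_force: [-1.2, -0.5, 9.1]
finger_gap: 0.353
```

```bash
python3 -c "
from h import *
plan(.4915,-.255,.146,171.9)"
```

```text
t 8.6 pos [ 0.4894 -0.2535  0.1452] yaw 171.75 j [ 0.82  0.79 -0.62  1.91  0.73  0.67  1.17] F [-1.2 -0.5  9.1] gap 0.353
shift [-0.003 -0.008 -0.004] turn [-0.001 -0.     0.001]
```

Call:
jog_arm(motion=[[[0.01,0,0,0,0,0,1],[0.01,0,0,0,0,0,1],[0.01,0,0,0,0,0,1],[0.01,0,0,0,0,0,1]]])

```text
t: 8.93
ee_pos: [0.4899, -0.2535, 0.1443]
ee_rot: [-0.464, 0.534, 0.461, 0.535]
contact_force: [-4.0, 0.4, 27.5]
finger_gap: 0.354
```

```bash
python3 - <<'E'
from h import *
plan(.4915,-.255,.146,171.9)
w=snapshot("wrist"); sc=snapshot("scene"); P=camera_params("wrist"); s=status.read_state(); A=R.from_quat(s["ee_rot"])
up=lambda a,k:cv2.resize(a,None,fx=k,fy=k,interpolation=cv2.INTER_CUBIC)
L=up(w[40:240,230:410],2.2); S=up(sc[190:320,130:260],3)
im=np.zeros((440,800,3),np.uint8); im[:L.shape[0],:L.shape[1]]=L; im[:390,400:790]=S[:390,:390]
cv2.imwrite("pics/c5.png",im)
for z in(-.027,.027): print("mouth",proj("wrist",s["ee_pos"]+A.apply([s["ee_pos"][2]-.095,.055,z]),P).round(1))
for d in(.06,.07,.08):print(d,[proj("wrist",s["ee_pos"]+A.apply([d,.0836,z]),P).round(1).tolist() for z in(-.017,.017)])
E
```

```text
t 8.9333 pos [ 0.4899 -0.2535  0.1443] yaw 171.75 j [ 0.82  0.79 -0.62  1.92  0.73  0.67  1.17] F [-4.   0.4 27.5] gap 0.354
shift [-0.006 -0.006 -0.004] turn [-0.001 -0.001  0.001]
mouth [263.8 179.7]
mouth [375.8 179.8]
0.06 [[285.2, 118.0], [354.5, 118.0]]
0.07 [[287.5, 118.1], [352.4, 118.1]]
0.08 [[289.5, 118.2], [350.4, 118.2]]
```

View pics/c5.png

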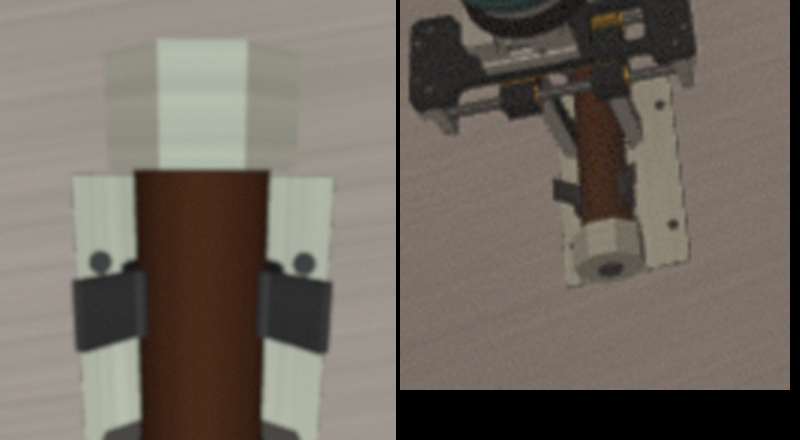

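The press has bottomed out: force rose from 9 to 27 N within 1 mm. The clip lips close over the tube at rows about 165-200, and the tube's apparent width (60.5 px) shows no slip in the hand. Ease off, open, and rise.

Call:
jog_arm(motion=[[[-0.01,0,0,0,0,0,1],[-0.01,0,0,0,0,0,1],[-0.01,0,0,0,0,0,0.3],[-0.01,0,0,0,0,0,0],[-0.01,0,0,0,0,0,0],[-0.01,0,0,0,0,0,0],[-0.01,0,0,0,0,0,0],[-0.01,0,0,0,0,0,0],[-0.01,0,0,0,0,0,0],[-0.01,0,0,0,0,0,0],[-0.01,0,0,0,0,0,0],[-0.01,0,0,0,0,0,0],[-0.01,0,0,0,0,0,0]]])

```text
t: 10.12
ee_pos: [0.4884, -0.2535, 0.1443]
ee_rot: [-0.463, 0.535, 0.463, 0.535]
contact_force: [-0.7, 0.1, 0.1]
finger_gap: 0.995
```

Call:
jog_arm(motion=[[[-0.05,0,0,0,0,0,0],[-0.12,0,0,0,0,0,0],[-0.2,0,0,0,0,0,0],[-0.3,0,0,0,0,0,0],[-0.4,0,0,0,0,0,0],[-0.5,0,0,0,0,0,0],[-0.5,0,0,0,0,0,0],[-0.5,0,0,0,0,0,0],[-0.5,0,0,0,0,0,0],[-0.5,0,0,0,0,0,0]]])

```text
t: 10.95
ee_pos: [0.4875, -0.2535, 0.293]
ee_rot: [-0.462, 0.535, 0.463, 0.534]
contact_force: [0.4, -0.1, 0.5]
finger_gap: 0.997
```

```bash
python3 - <<'E'
from h import *
plan(.4915,-.255,.3,171.9)
P=camera_params("wrist"); w=snapshot("wrist"); sc=snapshot("scene")
up=lambda a,k:cv2.resize(a,None,fx=k,fy=k,interpolation=cv2.INTER_CUBIC)
L=up(w[60:300,220:420],1.9); S=up(sc[190:320,130:260],3)
im=np.zeros((460,800,3),np.uint8); im[:L.shape[0],:L.shape[1]]=L; im[:390,400:790]=S[:390,:390]
cv2.imwrite("pics/c6.png",im)
a=np.radians(-8.1)
for u in(-.11,-.085,.085,.11): print(u,(proj("wrist",[.4915+u*np.cos(a),-.255+u*np.sin(a),.066],P)).round(1), ((proj("wrist",[.4915+u*np.cos(a),-.255+u*np.sin(a),.083],P)-[220,60])*1.9).round(0))
E
```

```text
t 10.95 pos [ 0.4875 -0.2535  0.293 ] yaw 171.71 j [ 0.94  0.6  -0.79  1.8   0.52  0.96  1.35] F [ 0.4 -0.1  0.5] gap 0.997
shift [-0.023 -0.014 -0.003] turn [-0.001  0.    -0.001]
-0.11 [319.1  97.1] [188.  68.]
-0.085 [319.2 122.1] [188. 118.]
0.085 [319.8 265.7] [190. 404.]
0.11 [319.9 283.6] [190. 440.]
```

View pics/c6.png

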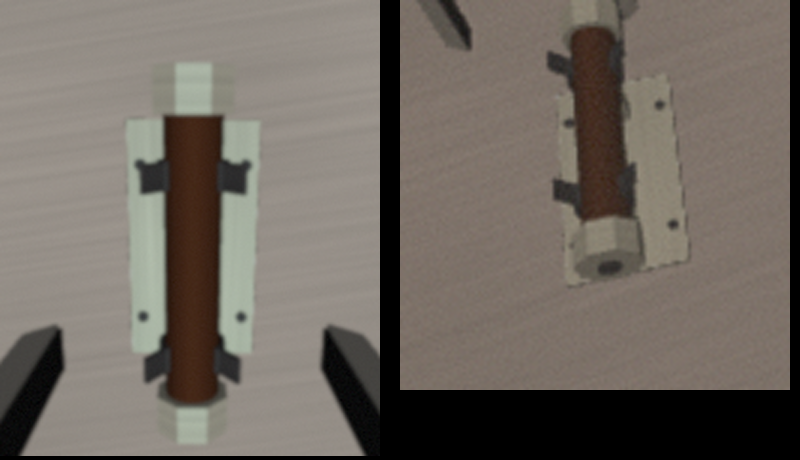

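The wrist crop shows the mill in both clips, aligned and centred. The tube ends are at rows 117 and about 400, against predictions of 118 and 404 for the home pose. The gripper is clear.

```bash
python3 -c "
from station import finish_job
print(finish_job())"
```

```text
the job is handed in; nothing more can be done
None
```

The long brown mill is snapped into both clips of the rack, and I handed the job in at about 11 s. I gripped it at mid-length, carried it over the rack and pressed it straight down. Then I eased off, opened the gripper and rose clear.

**Pressing home:** The push force rose from 9 N to 27 N within the last 1 mm, so the mill was at the bottom of the clips. The tube did not slip in the fingers. The gripper height put its axis about 64 mm above the counter, against 66 mm nominal.

**After release:** The wrist and scene pictures show both clips closed over the tube. The mill is aligned and centred within a few millimetres of the home pose I worked out. The arm stood about 150 mm above with the gripper open and no contact force.

**Disagreements:** The top and scene cameras differed by about 4 mm on the rack position. The wrist camera calibration was off by about 2 mm sideways, so I lined up the tube with the clip mouths directly. No check failed. I did not take a last picture of the short mill and shaker, but the arm carried the mill high above the counter, clear of both.

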